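# Fetch the teal-capped vial out of the dry box

## Task

Reach down through the round port in the dry box's roof, lift the vial with the teal cap off its pedestal and set it down gently, upright, inside the white ring on the stirrer's plate. Leave the red-capped vial where it stands and do not knock hard against the dry box.

Things in the scene. Friction and masses are not known exactly. Their poses are not given: they have to be found in the camera images.
- teal_vial: The vial to fetch: an amber glass cylinder 29 mm across with a teal screw cap, 66 mm tall in all; the cap is its top 22 mm and 30 mm across; about 50 g. Origin at the centre of its underside, z up along its axis. It starts upright on one of the two pedestals (either one) in the dry box.
- red_vial: The same vial with a red cap, on the other pedestal; to be left alone. Origin at the centre of its underside.
- dry_box: Fixed clear-walled box, white roof, 200 (x) by 340 (y) by 150 mm high, slightly turned. Origin: centre of underside, z up. Roof 6 mm thick with two open round ports 125 mm across, centred 82 mm either side of the origin along y, dark rims standing 2 mm up. Under each, a pedestal 48 mm across, top 78 mm above the bench: a vial's cap ends 6 mm below the roof's top. Wide-open fingers may not fit.
- plate_centre (a point): Centre of the upper face of the stirrer's round plate, 95 mm above the bench: a dark fixed disc 150 mm across on a white base 190 by 160 mm, with a thin white ring of 90 mm inner diameter painted round its centre. z up.
There are look-alikes about, which are no part of the job. What is shaped like the teal_vial but black or purple is not meant.

How it is judged:
On the way:
1. the teal-capped vial has been lifted out through the port, its foot clear above the roof (z of teal_vial in the frame of dry_box above 0.152 m), for 0.1 s.
At the end, for the whole second after the job is handed in: The teal-capped vial stands upright (within 10 degrees) and still on the stirrer's plate, its foot within the white ring (its axis within 30 mm of the plate's centre); the red-capped vial stands on its pedestal within 15 mm of where it was (horizontal distance between teal_vial and plate_centre below 0.03 m and z of teal_vial in the frame of plate_centre between -0.005 and 0.005 m and angle between each of teal_vial, red_vial's own z axis and vertical below 0.17 rad and linear speed of teal_vial below 0.02 m/s and distance of red_vial from where it was at the start of the episode below 0.015 m); the robot touches nothing.
It fails at once if the red-capped vial was shifted by more than 15 mm or tipped (distance of red_vial from where it was at the start of the episode above 0.015 m or angle between red_vial's own z axis and vertical above 0.3 rad).
It fails at once if the teal-capped vial was dropped or slammed onto the plate (faster than 0.6 m/s within 15 mm of it) (horizontal distance between teal_vial and plate_centre below 0.07 m and z of teal_vial in the frame of plate_centre below 0.015 m and linear speed of teal_vial above 0.6 m/s).
It fails at once if the robot knocked the dry box with more than 25 N (contact force between any of the arm, the fingers and dry_box above 25 N).
It also fails if it takes over 48 s, if anything falls off the work surface, if the arm or the gripper's body presses on something with over 40 N, if the wrist force passes 120 N, or if a joint passes its speed limit or range.

## Robot

A 6-joint arm with a two-finger parallel gripper is mounted at the origin on the work surface. World frame = base frame: x ahead of the robot, y to its left, z up, the work surface at z = 0. Lengths are in m, angles in rad, forces in N, time in s.
With the tool pointing down it reaches from about 0.3 to 0.775 m from the base axis. Payload 14.6 kg.
Tool frame: the origin (TCP) lies on the centre line of the jaws, within the pads' length; the fingertips stand 11 mm ahead of it and the grasp point (between the pads) lies 8 mm behind it (ctrl.nose_length is the distance from the TCP to the fingertips, in m); y points along the fingers, x is the direction in which the jaws open and shut, and the axes are right-handed (so a half turn about y gives the same grasp; the last joint's range is limited). The gripper opens to 94 mm and grips with 3 to 60 N. Pads are 16 mm wide; open, the fingers measure 119 mm over their backs; the gripper's body (75 mm by 177 mm) begins 78 mm behind the grasp point.
Start: joints at [-1.355, 0.3, 1.521, -0, 1.321, -0.067], TCP at [0.153, -0.528, 0.216] pointing down, gripper open.
Joint ranges: [-3.03, 3.03], [-0.79, 2.21], [0.23, 2.52], [-1.04, 4.18], [0, 3.07], [-2.55, 2.55]. Speed limits (rad/s): [2.22, 2.22, 2.57, 3.14, 3.14, 3.14].

## Interface

Orientations are given as a rotation vector (axis times angle).
In Python, from plant import readout, cams, ctrl gives the robot as it stands.
- The arm moves only by the shell command python3 -m handwheel 'ROWS' [FORCE]. ROWS is a JSON object of lists of equal length, an entry for each row: "xyz": the shift along the tool's x, y, z in m, a list of three; "roll": the turn about the tool's y in rad; "claw": the opening, from 0 (shut) to 1 (fully open). A call has 1 to 12 rows; each row shifts and turns the commanded pose from where the row before left it, along the tool's axes as they then stand; what a row does not reach is not made up. A row lasts 1/10 s, in which the tool goes at most 50 mm and 8.59 degrees, less where a joint would pass 70% of its speed; a pose out of reach is approached as far as the arm can. A call is refused whole if a number of a shift passes 0.05 or a number of a turn 0.15, either way. A call with a gripper value outside its range is refused whole. The fingers move at their own pace and stop on an object; FORCE is the grip in N (left out, the last holds). Time passes only in rows, so rows that do not move let the fingers close. It gives the time, the measured TCP pose, the force and the opening at its end, in the units of the state.
- readout.sense(): the state, without advancing time (a new reading comes with each control period).
- cams.snapshot(name): name is "side" or "top"; returns a dict with "pixels" (420x560x3 uint8, blue, green, red), "K" (3x3 intrinsics, pixels), "world_from_camera" (4x4, takes a point from camera to world coordinates). Camera axes: x right, y up, looking along -z (the intrinsics and any distortion apply to the point x, -y, -z); pixel columns grow to the right and rows downward; lengths in m; the calibration is good to about 2 mm. A picture is of the moment at which its call begins. There is no depth.
- ctrl.finish_job(): hands the job in, once; it reports no verdict.
The state is a dict: "time_s": time; "joint_positions": joint angles; "qvel": joint speeds; "joint_efforts": joint torques, N m; "position": TCP position; "tool_rot": TCP orientation; "ft_force": force on the tool from outside, world axes, zero at the start; "torque": the same for the moment, N m; "finger_gap": finger opening in m.
Only numpy, scipy, OpenCV 4.12 (cv2) and the standard library are available. Lean on these libraries where they do the work, as an engineer would, in place of code of your own. Each camera call takes 0.05 s, during which the arm holds its last target.

## Working session

There is one attempt and no reset: what is moved stays moved. The work goes in short steps, Python scripts to look and compute and a shell command to move; the robot and the scene stay as the last step left them, time stands still between calls to the robot, and variables do not carry over. Pictures are saved under pics/ and viewed, and the job is handed in when it is done.

```bash
ls; mkdir -p pics
python3 - <<'E'
from plant import readout,cams,ctrl
import cv2,numpy as np
print(readout.sense(), ctrl.nose_length)
for n in("top","side"):
    s=cams.snapshot(n); cv2.imwrite(f"pics/{n}0.png",s["pixels"]); print(n,s["K"],s["world_from_camera"],[k for k in s])
E
```

```text
pics
{'time_s': 0.0, 'joint_positions': array([-1.35456856e+00,  3.00464586e-01,  1.52160574e+00, -1.53421890e-05,
        1.32070699e+00, -6.65761885e-02]), 'qvel': array([ 0.00057814,  0.00094005, -0.00122594, -0.00034441, -0.00087456,
        0.00084519]), 'joint_efforts': array([-3.65709147e-04, -5.31801331e+01, -3.52737486e+01,  7.08160177e-02,
        2.43837299e-02, -1.34947290e-04]), 'position': array([ 0.15342671, -0.52789343,  0.21587947]), 'tool_rot': array([-1.32902833,  0.9990256 , -0.99751644]), 'ft_force': array([-0.59441684, -0.18780511, -0.31860782]), 'torque': array([ 0.0418055 ,  0.00992292, -0.02261899]), 'finger_gap': 0.0934097878687651} 0.011
top [[524.71063167   0.         281.88660781]
 [  0.         524.71063167 204.10477037]
 [  0.           0.           1.        ]] [[-6.25818540e-03  9.78303664e-01 -2.07081571e-01  3.63028635e-01]
 [-9.99975785e-01 -6.75282643e-03 -1.68185407e-03 -8.97647687e-04]
 [-3.04374991e-03  2.07066031e-01  9.78322234e-01  1.01809557e+00]
 [ 0.00000000e+00  0.00000000e+00  0.00000000e+00  1.00000000e+00]] ['pixels', 'K', 'world_from_camera']
side [[408.30732353   0.         278.444949  ]
 [  0.         408.30732353 207.78476671]
 [  0.           0.           1.        ]] [[ 0.6293579   0.61998292 -0.46854008  0.24985175]
 [-0.77710674  0.50497307 -0.37564254 -0.29560846]
 [ 0.00370816  0.60051926  0.7996017   0.65999744]
 [ 0.          0.          0.          1.        ]] ['pixels', 'K', 'world_from_camera']
```

View pics/top0.png

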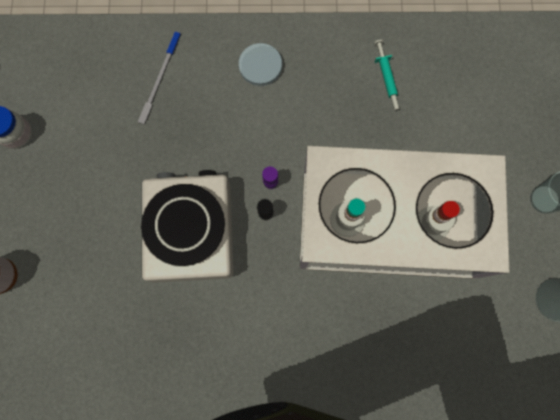

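View pics/side0.png

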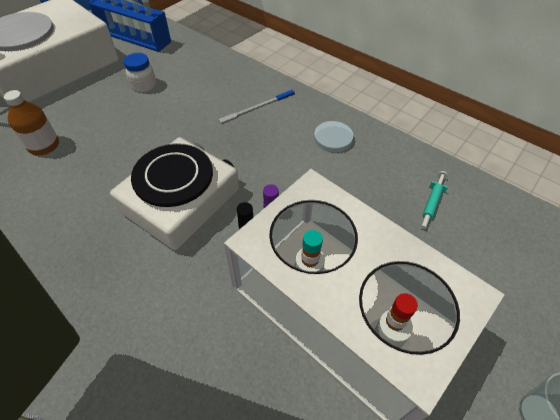

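```bash
cat > h.py <<'E'
import numpy as np,cv2
from plant import readout,cams,ctrl
from scipy.spatial.transform import Rotation as R
def ray(s,uv):
    K=s["K"];T=s["world_from_camera"]
    d=np.linalg.inv(K)@np.array([uv[0],uv[1],1.]); d=np.array([d[0],-d[1],-d[2]])
    return T[:3,3],T[:3,:3]@d
def onz(s,uv,z):
    o,d=ray(s,uv); return o+d*(z-o[2])/d[2]
def tri(s1,u1,s2,u2):
    A=[];b=[];L=[]
    for s,u in((s1,u1),(s2,u2)):
        o,d=ray(s,u);d=d/np.linalg.norm(d);P=np.eye(3)-np.outer(d,d);A.append(P);b.append(P@o);L.append((o,P))
    x=np.linalg.solve(A[0]+A[1],b[0]+b[1]); return x,[np.linalg.norm(P@(x-o)) for o,P in L]
def mask(s,c):
    h=cv2.cvtColor(s["pixels"],cv2.COLOR_BGR2HSV); H,S,V=cv2.split(h)
    if c=="teal": return ((H>78)&(H<98)&(S>120)&(V>50)).astype(np.uint8)
    if c=="red": return (((H<6)|(H>174))&(S>180)&(V>80)).astype(np.uint8)
    if c=="dark": return (V<60).astype(np.uint8)
    if c=="white": return (V>130).astype(np.uint8)
def comps(m,mn=40):
    n,l,st,ce=cv2.connectedComponentsWithStats(m)
    return [(st[i].tolist(),ce[i].round(2)) for i in range(1,n) if st[i][4]>=mn]
E
python3 - <<'E'
from h import *
S={n:cams.snapshot(n) for n in("top","side")}
for n,s in S.items():
    for c in("teal","red"): print(n,c,comps(mask(s,c)))
    m=mask(s,"dark"); cs,_=cv2.findContours(m,cv2.RETR_CCOMP,cv2.CHAIN_APPROX_NONE)
    z={}
    for c in cs:
        if len(c)>60:
            e=cv2.fitEllipse(c); 
            if e[1][1]<140: print(n,"dark",len(c),np.round(e[0],1),np.round(e[1],1),onz(s,e[0],.095).round(4),onz(s,e[0],.152).round(4))
E
```

```text
top teal [([376, 55, 22, 42, 403], array([387.29,  74.29])), ([348, 199, 17, 17, 237], array([355.92, 207.05]))]
top red [([441, 202, 18, 16, 227], array([449.53, 209.38]))]
top dark 118 [ 18.1 268.2] [31.  44.3] [0.4466 0.4645 0.095 ] [0.4415 0.4358 0.152 ]
top dark 134 [182.  223.6] [46.1 48.2] [0.5241 0.1792 0.095 ] [0.5141 0.1681 0.152 ]
top dark 72 [269.  208.5] [19.  28.2] [0.5505 0.0239 0.095 ] [0.5389 0.0223 0.152 ]
top dark 230 [182.8 224.5] [79.3 83. ] [0.5225 0.1777 0.095 ] [0.5126 0.1667 0.152 ]
top dark 163 [182.  223.7] [56.3 58.6] [0.5239 0.1791 0.095 ] [0.514 0.168 0.152]
top dark 207 [238.1 224. ] [ 14.1 116.7] [0.5227 0.079  0.095 ] [0.5128 0.0741 0.152 ]
top dark 148 [451.  210.6] [74.7 80.9] [ 0.5445 -0.3023  0.095 ] [ 0.5333 -0.2837  0.152 ]
top dark 61 [279.9 178.3] [10.6 22.8] [0.6063 0.0041 0.095 ] [0.5913 0.0038 0.152 ]
top dark 76 [ 32.4 126.6] [21.5 28. ] [0.7089 0.4635 0.095 ] [0.6875 0.4348 0.152 ]
side teal [([423, 181, 25, 39, 393], array([433.82, 198.15])), ([303, 230, 20, 23, 380], array([312.14, 240.86]))]
side red [([392, 294, 26, 25, 447], array([404.1 , 305.21]))]
side dark 269 [409.1 307.6] [ 84.8 104.7] [ 0.5597 -0.2936  0.095 ] [ 0.5285 -0.2938  0.152 ]
side dark 263 [409.  307.5] [ 82.4 102. ] [ 0.5598 -0.2933  0.095 ] [ 0.5285 -0.2935  0.152 ]
side dark 62 [243.9 213.2] [15.8 25.6] [0.5346 0.0084 0.095 ] [ 0.5059 -0.0223  0.152 ]
side dark 226 [313.2 236.8] [71.6 86.9] [ 0.5707 -0.1119  0.095 ] [ 0.5383 -0.1305  0.152 ]
side dark 222 [313.2 236.8] [70.6 84.5] [ 0.5706 -0.1121  0.095 ] [ 0.5382 -0.1306  0.152 ]
side dark 117 [171.1 171.8] [33.1 48.1] [0.5202 0.1763 0.095 ] [0.4929 0.1287 0.152 ]
side dark 205 [171.5 175.1] [60.7 81.7] [0.5151 0.1696 0.095 ] [0.4883 0.1227 0.152 ]
side dark 138 [171.1 172. ] [40.9 55.7] [0.5199 0.176  0.095 ] [0.4927 0.1284 0.152 ]
```

Run:
```python
from h import *
S={n:cams.snapshot(n) for n in("top","side")}
t,s=S["top"],S["side"]
for c,a,b in(("teal",(355.92,207.05),(312.14,240.86)),("red",(449.53,209.38),(404.1,305.21))):
    x,e=tri(t,a,s,b); print(c,x.round(4),np.round(e,4))
    print(onz(t,a,.140).round(4),onz(s,b,.136).round(4))
# port rims in top: dark relative, crop
g=t["pixels"].max(2)
m=(g<95).astype(np.uint8); m[:, :305]=0; m[:140]=0; m[265:]=0; m[:,505:]=0
for c in cv2.findContours(m,cv2.RETR_CCOMP,cv2.CHAIN_APPROX_NONE)[0]:
    if len(c)>80:
        e=cv2.fitEllipse(c); print(len(c),np.round(e[0],1),np.round(e[1],1),onz(t,e[0],.152).round(4))
cv2.imwrite("pics/c1.png",cv2.resize(t["pixels"][140:290,295:515],None,fx=3.5,fy=3.5,interpolation=cv2.INTER_CUBIC))
cv2.imwrite("pics/c2.png",cv2.resize(s["pixels"][180:370,220:480],None,fx=3,fy=3,interpolation=cv2.INTER_CUBIC))
st=readout.sense(); print(R.from_rotvec(st["tool_rot"]).as_matrix().round(3))
```

```text
teal [ 0.5444 -0.1268  0.13  ] [0.0007 0.0007]
[ 0.5429 -0.1258  0.14  ] [ 0.5405 -0.1284  0.136 ]
red [ 0.5387 -0.2871  0.1322] [0.0008 0.0008]
[ 0.5377 -0.2852  0.14  ] [ 0.536  -0.2867  0.136 ]
215 [454.1 210.2] [72.8 78.2] [ 0.5339 -0.289   0.152 ]
219 [450.7 208.9] [58.2 75.3] [ 0.5361 -0.2834  0.152 ]
214 [356.7 205.2] [73.8 76.4] [ 0.5437 -0.1255  0.152 ]
223 [357.4 205.2] [70.2 74.8] [ 0.5437 -0.1267  0.152 ]
[[ 0.279 -0.     0.96 ]
 [-0.96   0.     0.279]
 [-0.    -1.     0.   ]]
```

View pics/c1.png

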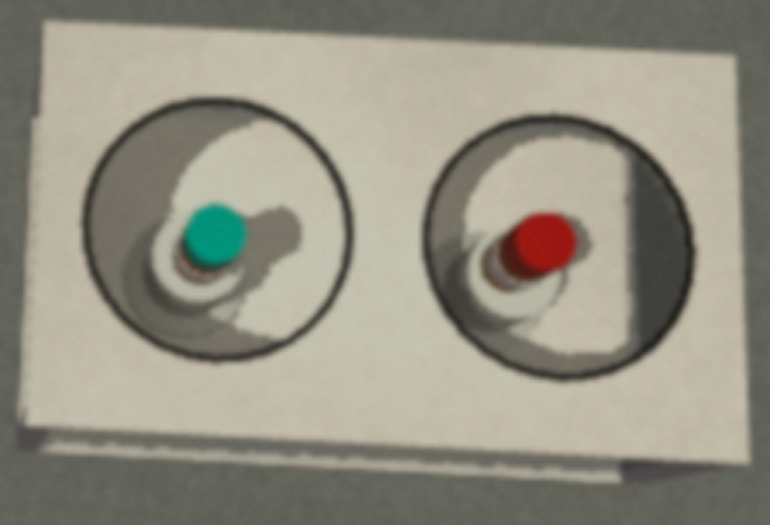

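View pics/c2.png

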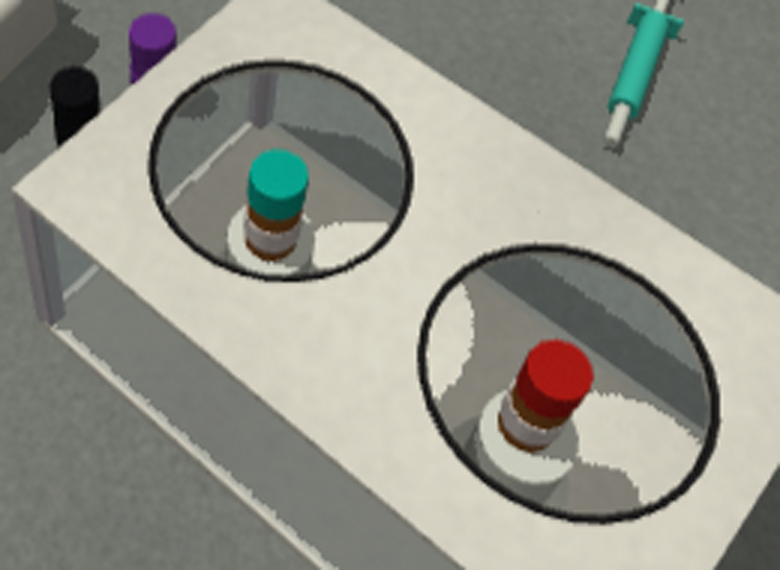

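```bash
python3 -m handwheel '{"xyz":[[-0.023,0,0.0404],[-0.023,0,0.0404],[-0.023,0,0.0404],[-0.023,0,0.0404],[-0.023,0,0.0404],[-0.023,0,0.0404],[-0.023,0,0.0404],[-0.023,0,0.0404],[-0.023,0,0.0404],[-0.023,0,0.0404],[-0.023,0,0.0404],[-0.023,0,0.0404]],"roll":[0,0,0,0,0,0,0,0,0,0,0,0],"claw":[0.64,0.64,0.64,0.64,0.64,0.64,0.64,0.64,0.64,0.64,0.64,0.64]}' 10
python3 -m handwheel '{"xyz":[[0,0,0],[0,0,0],[0,0,0]],"roll":[0,0,0],"claw":[0.64,0.64,0.64]}'
python3 - <<'E'
from h import *
st=readout.sense(); M=R.from_rotvec(st["tool_rot"]).as_matrix()
p=st["position"]; print(st["time_s"],p.round(4),M.round(3).tolist(),st["finger_gap"],st["joint_positions"].round(2))
print("to vial (tool):",(M.T@(np.array([.5425,-.127,p[2]])-p)).round(4))
for n in("top","side"): cv2.imwrite(f"pics/{n}1.png",cams.snapshot(n)["pixels"])
E
```

```text
time_s: 1.5
position: [0.5431, -0.1261, 0.2165]
tool_rot: [-1.33, 0.998, -0.998]
ft_force: [0.7, -1.7, 0.2]
finger_gap: 0.0598
time_s: 1.8
position: [0.5415, -0.1285, 0.2164]
tool_rot: [-1.33, 0.999, -0.999]
ft_force: [-0.7, -0.3, -0.4]
finger_gap: 0.06
1.8 [ 0.5415 -0.1285  0.2164] [[0.278, -0.0, 0.96], [-0.96, -0.0, 0.278], [-0.0, -1.0, -0.0]] 0.06001073899449608 [-0.3   0.31  1.5  -0.    1.33  0.99]
to vial (tool): [-0.0012 -0.      0.0014]
```

View pics/top1.png

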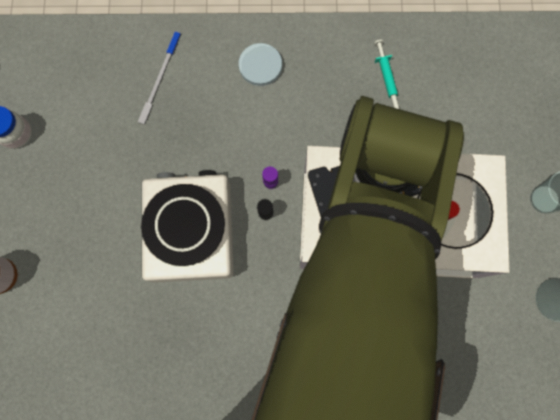

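View pics/side1.png

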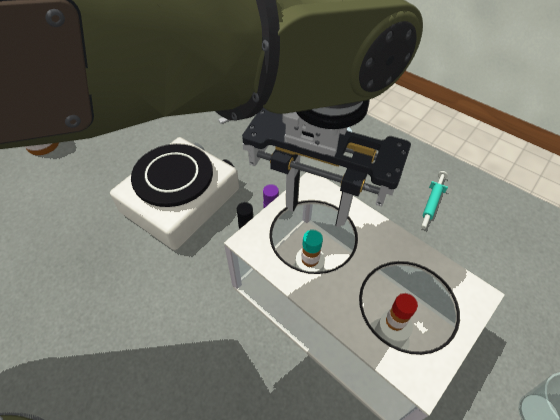

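```bash
python3 -m handwheel '{"xyz":[[-0.001,0.01,0.001],[0,0.015,0],[0,0.015,0],[0,0.01,0],[0,0.005,0],[0,0,0]],"roll":[0,0,0,0,0,0],"claw":[0.64,0.64,0.64,0.64,0.64,0.64]}'
python3 - <<'E'
from h import *
s=cams.snapshot("side")
cv2.imwrite("pics/side2.png",cv2.resize(s["pixels"][150:320,230:430],None,fx=3.5,fy=3.5))
E
```

```text
time_s: 2.5
position: [0.5424, -0.1267, 0.1609]
tool_rot: [-1.33, 0.999, -0.998]
ft_force: [0.2, 0.2, 0.6]
finger_gap: 0.0603
```

View pics/side2.png

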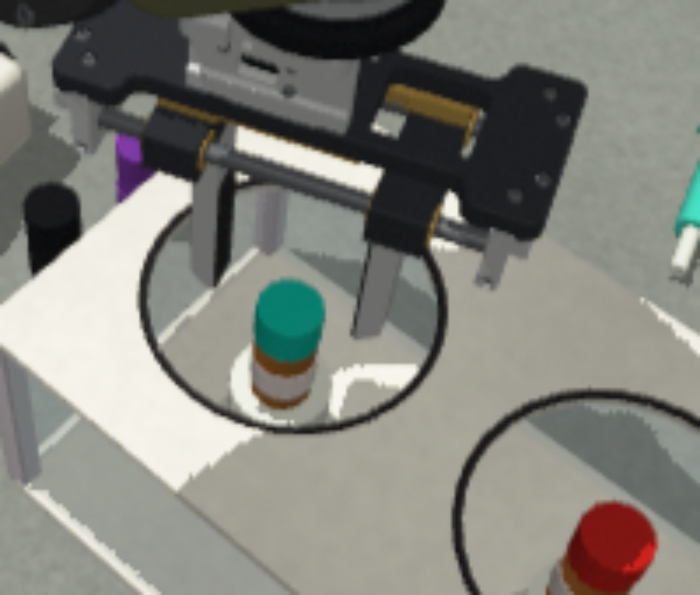

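```bash
python3 -m handwheel '{"xyz":[[0,0.01,0],[0,0.01,0],[0,0.01,0],[0,0.008,0],[0,0,0],[0,0,0]],"roll":[0,0,0,0,0,0],"claw":[0.64,0.64,0.64,0.64,0.64,0.64]}'
python3 - <<'E'
from h import *
s=cams.snapshot("side")
cv2.imwrite("pics/side3.png",cv2.resize(s["pixels"][150:320,230:430],None,fx=3.5,fy=3.5))
E
```

```text
time_s: 3.15
position: [0.5427, -0.1266, 0.1234]
tool_rot: [-1.33, 0.999, -0.998]
ft_force: [-0.2, -0.3, 0.3]
finger_gap: 0.0605
```

View pics/side3.png

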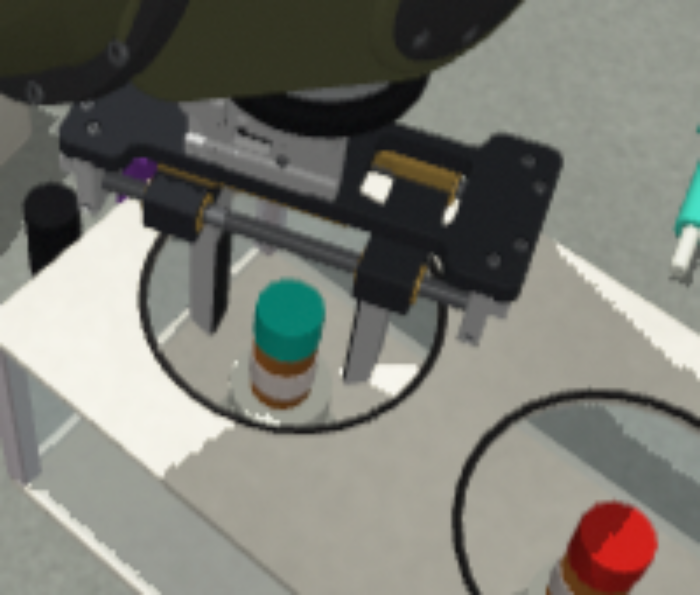

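Run:
```python
from h import *
s=cams.snapshot("side"); st=readout.sense(); M=R.from_rotvec(st["tool_rot"]).as_matrix(); p=st["position"]
def proj(X):
    T=s["world_from_camera"]; c=T[:3,:3].T@(X-T[:3,3]); q=s["K"]@np.array([c[0],-c[1],-c[2]]); return q[:2]/q[2]
im=s["pixels"][200:320,270:360].copy(); f=6
im=cv2.resize(im,None,fx=f,fy=f,interpolation=cv2.INTER_NEAREST)
def dot(X,c):
    u=proj(X); cv2.circle(im,(int((u[0]-270+.5)*f),int((u[1]-200+.5)*f)),3,c,-1)
for x in(-.0427,-.0302,.0302,.0427):
    for z in(-.008,.008): dot(p+M@np.array([x,.011,z]),(0,255,255))
for zz in(.144,.122):
  for a in np.linspace(0,6.28,24): dot(np.array([p[0]+.015*np.cos(a),p[1]+.015*np.sin(a),zz]),(0,0,255))
cv2.imwrite("pics/side4.png",cv2.resize(im,None,fx=.8,fy=.8))
```

```text
(no output)
```

View pics/side4.png

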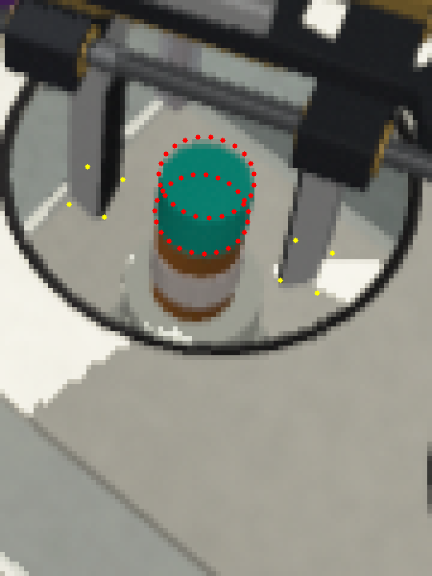

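```bash
python3 -m handwheel '{"xyz":[[0,0,0],[0,0,0],[0,0,0],[0,0,0],[0,0,0],[0,0,0],[0,0,0],[0,0,0]],"roll":[0,0,0,0,0,0,0,0],"claw":[0.5,0.4,0.35,0.3,0.25,0.2,0.1,0.1]}' 12
```

```text
time_s: 4.05
position: [0.5427, -0.1266, 0.1235]
tool_rot: [-1.33, 0.998, -0.998]
ft_force: [0.0, -0.9, 0.5]
finger_gap: 0.0292
```

```bash
python3 -m handwheel '{"xyz":[[0,-0.005,0],[0,-0.01,0],[0,-0.015,0],[0,-0.015,0],[0,-0.015,0],[0,-0.015,0],[0,-0.015,0],[0,-0.015,0],[0,-0.005,0],[0,0,0],[0,0,0]],"roll":[0,0,0,0,0,0,0,0,0,0,0],"claw":[0.1,0.1,0.1,0.1,0.1,0.1,0.1,0.1,0.1,0.1,0.1]}' 20
python3 - <<'E'
from h import *
s=cams.snapshot("side")
cv2.imwrite("pics/side5.png",cv2.resize(s["pixels"][100:320,230:430],None,fx=2.7,fy=2.7))
st=readout.sense(); M=R.from_rotvec(st["tool_rot"]).as_matrix();p=st["position"]
print((M.T@(np.array([.522,.1775,p[2]])-p)).round(4))
E
```

```text
time_s: 5.15
position: [0.5425, -0.1265, 0.2329]
tool_rot: [-1.33, 0.999, -0.998]
ft_force: [0.5, -0.5, -0.8]
finger_gap: 0.0294
[-2.976e-01  1.000e-04  6.520e-02]
```

View pics/side5.png

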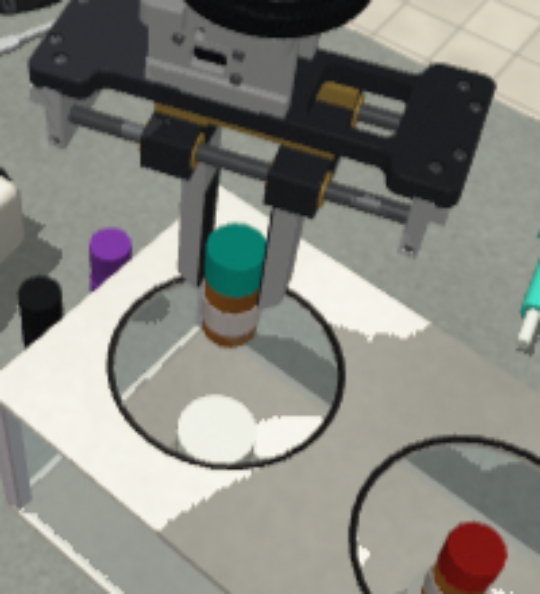

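```bash
python3 -m handwheel '{"xyz":[[-0.01,0,0.002],[-0.02,0,0.004],[-0.03,0,0.007],[-0.03,0,0.007],[-0.035,0,0.008],[-0.035,0,0.008],[-0.035,0,0.008],[-0.035,0,0.007],[-0.03,0,0.006],[-0.02,0,0.005],[-0.012,0,0.003],[-0.006,0,0]],"roll":[0,0,0,0,0,0,0,0,0,0,0,0],"claw":[0.1,0.1,0.1,0.1,0.1,0.1,0.1,0.1,0.1,0.1,0.1,0.1]}'
python3 -m handwheel '{"xyz":[[0,0.02,0],[0,0.02,0],[0,0.01,0],[0,0.005,0],[0,0,0],[0,0,0]],"roll":[0,0,0,0,0,0],"claw":[0.1,0.1,0.1,0.1,0.1,0.1]}'
python3 - <<'E'
from h import *
s=cams.snapshot("side")
cv2.imwrite("pics/side6.png",cv2.resize(s["pixels"][60:260,80:280],None,fx=2.9,fy=2.9))
st=readout.sense(); M=R.from_rotvec(st["tool_rot"]).as_matrix();p=st["position"]
print(p.round(4),(M.T@(np.array([.522,.1775,p[2]])-p)).round(4),M[:,1])
E
```

```text
time_s: 6.4
position: [0.5216, 0.1787, 0.2331]
tool_rot: [-1.331, 0.998, -0.997]
ft_force: [-0.8, 0.4, -1.2]
finger_gap: 0.0295
time_s: 7.0
position: [0.5223, 0.1776, 0.1792]
tool_rot: [-1.329, 0.998, -0.999]
ft_force: [0.3, -0.4, -0.2]
finger_gap: 0.0295
[0.5223 0.1777 0.1793] [ 0.0001 -0.     -0.0003] [ 1.19242485e-03  3.14479673e-04 -9.99999240e-01]
```

View pics/side6.png

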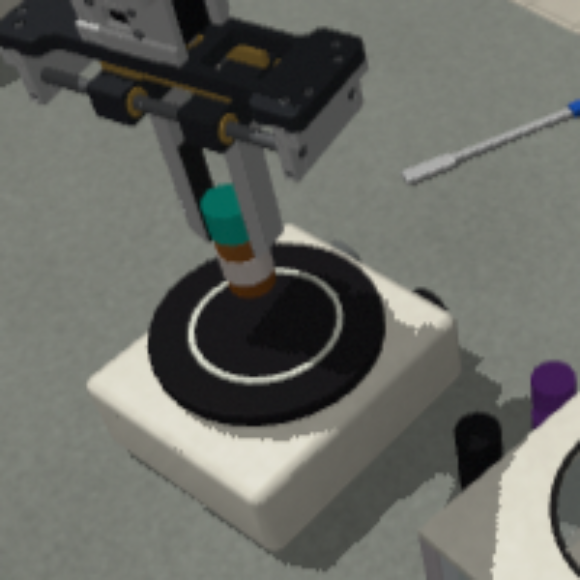

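```bash
python3 -m handwheel '{"xyz":[[0,0.01,0],[0,0.01,0],[0,0.008,0],[0,0.004,0],[0,0.003,0],[0,0.001,0],[0,0,0],[0,0,0]],"roll":[0,0,0,0,0,0,0,0],"claw":[0.1,0.1,0.1,0.1,0.1,0.1,0.1,0.1]}'
python3 -m handwheel '{"xyz":[[0,0.001,0],[0,0.001,0],[0,0,0],[0,0,0]],"roll":[0,0,0,0],"claw":[0.1,0.1,0.1,0.1]}'
python3 - <<'E'
from h import *
s=cams.snapshot("side")
cv2.imwrite("pics/side7.png",cv2.resize(s["pixels"][60:260,80:280],None,fx=2.9,fy=2.9))
st=readout.sense(); print(st["position"].round(4),st["ft_force"].round(2))
E
```

```text
time_s: 7.85
position: [0.5221, 0.1778, 0.1427]
tool_rot: [-1.329, 0.998, -0.999]
ft_force: [-0.4, -0.4, -0.1]
finger_gap: 0.0293
time_s: 8.25
position: [0.522, 0.1777, 0.1405]
tool_rot: [-1.33, 0.998, -0.998]
ft_force: [-0.0, 0.0, -0.0]
finger_gap: 0.0298
[0.522  0.1777 0.1405] [-0.2   0.18  0.9 ]
```

View pics/side7.png

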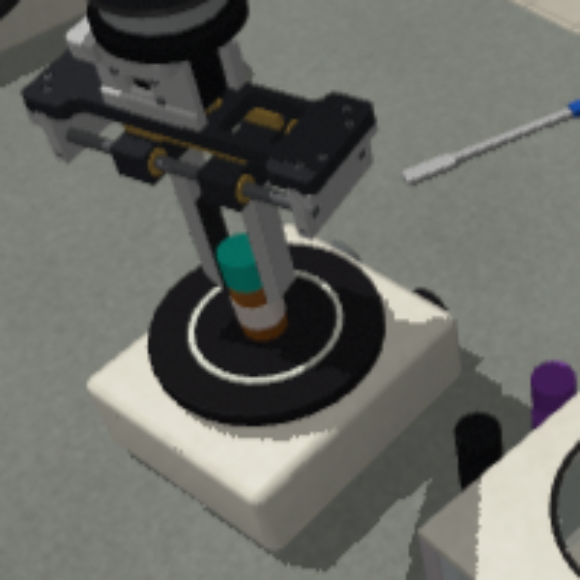

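The foot, at about (265,330) in the enlarged crop, is centred in the ring. I'll press down in half-millimetre steps until the force shows contact.

```bash
python3 -m handwheel '{"xyz":[[0,0.0005,0],[0,0,0],[0,0,0]],"roll":[0,0,0],"claw":[0.1,0.1,0.1]}'
python3 -m handwheel '{"xyz":[[0,0.0005,0],[0,0,0],[0,0,0]],"roll":[0,0,0],"claw":[0.1,0.1,0.1]}'
```

```text
time_s: 8.6
position: [0.5222, 0.1777, 0.1404]
tool_rot: [-1.329, 0.998, -0.999]
ft_force: [-0.6, 0.4, 6.1]
finger_gap: 0.0297
time_s: 8.9
position: [0.5224, 0.1778, 0.1403]
tool_rot: [-1.329, 0.997, -0.999]
ft_force: [-1.3, -0.9, 9.5]
finger_gap: 0.0299
```

Contact is clear: 6 to 9 N upward at TCP height 0.1403, as predicted. I'll back off 0.5 mm and open slowly.

```bash
python3 -m handwheel '{"xyz":[[0,-0.0007,0],[0,0,0],[0,0,0],[0,0,0],[0,0,0],[0,0,0],[0,0,0],[0,0,0],[0,0,0],[0,0,0]],"roll":[0,0,0,0,0,0,0,0,0,0],"claw":[0.1,0.1,0.32,0.34,0.37,0.41,0.46,0.5,0.55,0.6]}' 10
python3 - <<'E'
from h import *
s=cams.snapshot("side")
cv2.imwrite("pics/side8.png",cv2.resize(s["pixels"][60:260,80:280],None,fx=2.9,fy=2.9))
E
```

```text
time_s: 9.9
position: [0.5219, 0.1777, 0.1402]
tool_rot: [-1.33, 0.998, -0.998]
ft_force: [0.4, 0.2, 0.2]
finger_gap: 0.0552
```

View pics/side8.png

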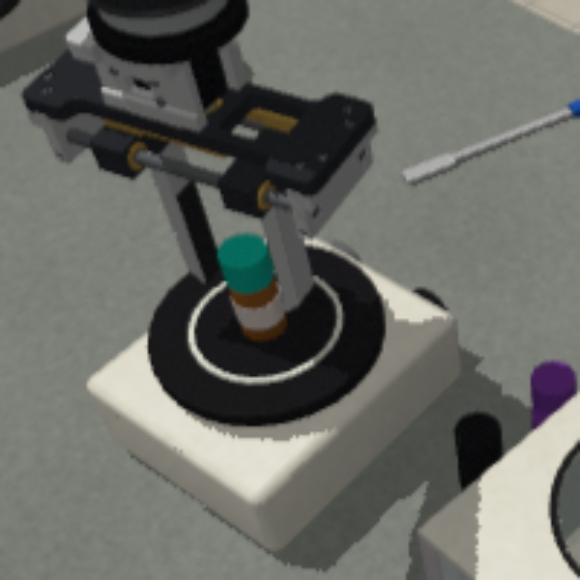

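The vial stands free between the fingers, so I'll retreat straight up.

```bash
python3 -m handwheel '{"xyz":[[0,-0.01,0],[0,-0.02,0],[0,-0.03,0],[0,-0.03,0],[0,-0.03,0],[0,-0.01,0],[0.03,0,-0.04],[0.03,0,-0.04],[0.03,0,-0.04],[0.02,0,-0.03],[0,0,0],[0,0,0]],"roll":[0,0,0,0,0,0,0,0,0,0,0,0],"claw":[0.6,0.6,0.6,0.6,0.6,0.6,0.6,0.6,0.6,0.6,0.6,0.6]}'
python3 - <<'E'
from h import *
t=cams.snapshot("top");s=cams.snapshot("side")
cv2.imwrite("pics/top9.png",t["pixels"]);cv2.imwrite("pics/side9.png",s["pixels"])
print(readout.sense()["qvel"].round(3))
for n,q in(("top",t),("side",s)):
    for c in("teal","red"): print(n,c,comps(mask(q,c)))
E
```

```text
time_s: 11.15
position: [0.4086, 0.0301, 0.2703]
tool_rot: [-1.329, 0.999, -1.0]
ft_force: [0.4, 0.4, 0.6]
finger_gap: 0.0565
[ 0.01   0.009 -0.003 -0.001  0.002 -0.003]
top teal [([375, 55, 23, 42, 402], array([387.24,  74.18])), ([165, 208, 21, 20, 320], array([175.17, 217.83]))]
top red [([440, 202, 19, 16, 242], array([449.03, 209.64]))]
side teal [([423, 181, 25, 39, 393], array([433.82, 198.15]))]
side red [([393, 294, 25, 25, 477], array([404.3, 306. ]))]
```

View pics/top9.png

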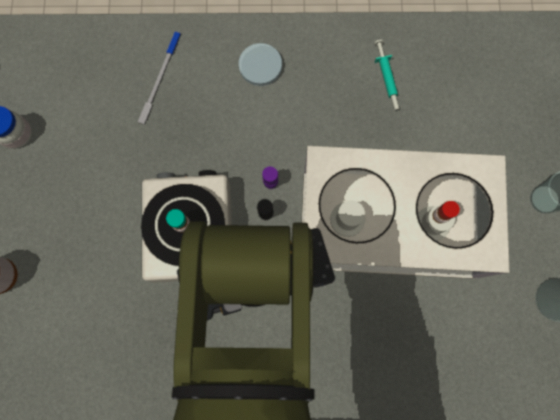

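View pics/side9.png

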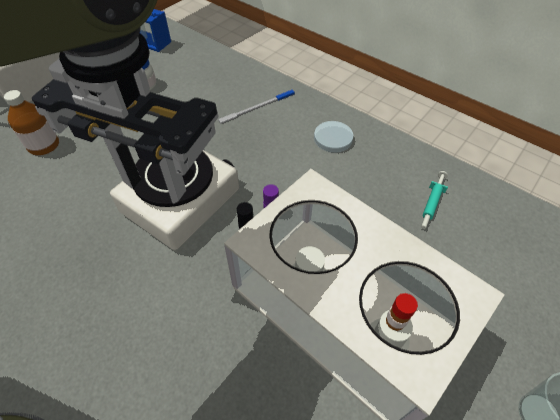

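Run:
```python
from h import *
t=cams.snapshot("top"); print(onz(t,(175.17,217.83),.157).round(4), onz(t,(182,223.6),.095).round(4))
ctrl.finish_job()
```

```text
[0.5231 0.1789 0.157 ] [0.5241 0.1792 0.095 ]
the job is handed in; nothing more can be done
```

The teal-capped vial was lifted out through the port and now stands upright in the white ring on the stirrer's plate. I handed the job in after about 11 s of robot time; it gives no verdict.

- **Placing:** in the last top view the cap sits about 1 mm from the plate's centre. Contact came at the expected height, with about 9 N shown as I pressed the vial onto the plate. It was set down in half-millimetre steps.
- **Red vial:** its cap moved by less than 1 pixel in both views. The fingers never came near it.
- **Dry box:** wrist force stayed under about 2 N in every reading near it, so there was no sign of a knock.
- **Robot:** the gripper was open and held clear of everything when I handed in.
- **Not fully checked:** in the last side view the gripper hid the vial. Its final upright stance rests on the last top view and on the side view taken just after I opened the fingers.
- **Camera disagreement:** the two cameras differed by about 3–4 mm on the plate's centre and the vial, and by up to 7 mm on the port's centre. I used positions between the two. This is well inside the 30 mm allowed for the placing.

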